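Start the humidity logger and park it on the book pile

TASK

Take the yellow humidity logger out of its black charging cradle and lay it flat on the table with its nose against the wooden bench stop. Push the red button on its tail fully in, bracing the logger against the stop, and keep it in for about a second. Then tuck the logger, screen up and lengthwise, nose first under the sprung arm on the book pile, so that it lies flat on the top book with its nose about 4 cm past the arm's orange roller, let go, and leave the jar, the tape roll and the paperback where they are.

Things in the scene. Friction and masses are not known exactly. Their poses are not given: they have to be found in the camera images.
- logger_center (a point): Centre (half-way up) of the loose yellow logger, about 0.18 kg: 170 mm long (x, to the nose), 56 mm wide (y), 36 mm high (z, out of the screen), balanced about its centre. Starts flat on the table in the cradle, which boxes in the last 55 mm of its tail: grasp it across the width ahead of that. The red button stands 14 mm out of the tail face (-x end).
- logger_nose (a point): Point on the nose face, on the centre line, 85 mm ahead of the logger's centre and 6 mm above its underside; axes as the logger's. The nose is a wedge: the nose face is 12 mm high, from it the top slopes up to the full 36 mm at 35 mm behind the face.
- button_tip (a point): Centre of the outer face of the red push button on the logger's tail: 25 mm diameter, its axis along the logger's x, 18 mm above the underside, 99 mm behind the logger's centre when out.
- button (a joint): Travel of the red button in metres: 0 out, 0.008 fully in (pressed towards the nose). It springs back; about 1 N to start, 4 N fully in. Unbraced, the logger slides on the table before the button is in.
- cradle: Black charging cradle fixed to the table, origin on the table. x: where the logger's nose points at the start; the logger's centre sits at x = -90 mm. Two cheeks (10 mm thick, 32 mm high, 64 mm apart inside) run from x = -197 to -120 mm; an end wall as high closes the tail end at x = -197 to -209 mm. Open above: the logger lifts straight out.
- stop: Wooden bench stop with a dark rubber face, fixed to the table. Origin on the table at the middle of the upright rubber face, which is 130 mm wide (y), 45 mm high and looks to -x; the block is 40 mm deep behind it. The logger lies on the -x side, its nose pointing to +x.
- holder: Fixed stand with a pile of two books and a sprung hold-down arm. Origin on the table below the roller's axis at rest; x: the way the logger is pushed in. The pile's flat top is 50 mm above the table, from x = -190 to +60 mm, 140 mm wide (y), centred. The arm's post stands at x = 94 to 106 mm, 110 mm high; the arm's fork is 73 mm wide.
- roller_axis (a point): Middle of the axis of the arm's free-turning orange roller: 24 mm diameter, 56 mm wide (along y). At rest its underside is 20 mm above the pile's top; the logger's sloping nose slides under it and lifts it with a few newtons.
- holdarm (a joint): Angle of the sprung arm in rad: 0 at rest, grows as the roller is lifted; about 0.17 with the logger's 36 mm high part under the roller. The spring and the arm's weight press down with about 3 N.
- jar: Bystander: closed jar with a white lid and a paper label, 70 mm wide, 95 mm high, origin at the centre of its underside.
- tape: Bystander: roll of brown tape lying flat, 84 mm wide, 48 mm high, origin at the centre of its underside.
- paperback: Bystander: green book lying flat, 180 x 110 x 24 mm, origin at the centre of its underside.
Not all that is in view belongs to the job. Of the things shaped like the part that bears logger_center, the yellow one is meant.

How it is judged (in metres and radians):
On the way:
1. the button is kept fully in for at least half a second while the logger, flat on the table, is braced nose-first against the stop (value of joint button above 0.006 m and contact force between logger and stop above 0.5 N and x of logger_nose in the frame of stop between -0.02 and 0.01 m and height (world z) of logger_center below 0.03 m), for 0.5 s.
At the end, for the whole second after the job is handed in: The logger lies at rest, screen up and flat (within 0.1 rad) on the top book, lengthwise under the raised arm (within 0.3 rad), its nose 20 to 70 mm past the roller's rest axis and within 30 mm of the pile's centre line, button out (x of logger_nose in the frame of holder between 0.02 and 0.07 m and x of logger_center in the frame of holder below 0 m and y of logger_nose in the frame of holder between -0.03 and 0.03 m and angle between the x axis of logger_center and the x axis of holder, either way round below 0.3 rad and angle between logger_center's own z axis and vertical below 0.1 rad and z of logger_center in the frame of holder between 0.06 and 0.076 m and value of joint holdarm above 0.1 rad and value of joint button below 0.002 m and linear speed of logger below 0.02 m/s); the robot touches nothing.
It fails at once if the jar, the tape roll or the paperback is moved by more than 3 cm (distance of any of jar, tape, paperback from where it was at the start of the episode above 0.03 m).
It also fails if it takes over 72 s, if anything falls off the work surface, if the arm or the gripper's body presses on something with over 40 N, if the wrist force passes 120 N, or if a joint passes its speed limit or range.

ROBOT

A 6-joint arm with a two-finger parallel gripper is mounted at the origin on the work surface. World frame = base frame: x ahead of the robot, y to its left, z up, the work surface at z = 0. Lengths are in m, angles in degrees, forces in N, time in s.
With the tool pointing down it reaches from about 0.3 to 0.875 m from the base axis. Payload 4.2 kg.
Tool frame: the origin (TCP) lies midway between the tips of the shut fingers; the grasp point (between the pads) lies 19 mm behind it; z points along the fingers, x is the direction in which the jaws open and shut, and the axes are right-handed (so a half turn about z gives the same grasp; the last joint's range is limited). The gripper opens to 85 mm and grips with 20 to 120 N. Pads are 22 mm wide; open, the fingers measure 114 mm over their backs; the gripper's body (76 mm by 85 mm) begins 54 mm behind the grasp point. The pads swing forward as they close: fully open they stand 13 mm farther back than shut.
Start: joints at [-65.088, 18.312, 89.639, -0, 72.044, -1.146], TCP at [0.253, -0.517, 0.231] pointing down, gripper open.
Joint ranges: [-177.97, 177.97], [-48.28, 115.42], [12.27, 149.76], [-77.06, 257.06], [2.81, 150.46], [-146.56, 146.56]. Speed limits (degrees/s): [147.25, 147.25, 180, 180, 180, 180].

INTERFACE

Orientations are given as a 3x3 rotation matrix whose columns are the frame's x, y, z axes.
In Python, from plant import r gives the robot as it stands. The module is installed in compiled form; this text tells all that it offers.
- The arm moves only by the tool apply_moves, never from a script. Its argument "targets" is a list of rows, each an object with "rot": the turn, a rotation vector about the tool's x, y, z in rad, a list of three; "slide": the shift along the tool's x, y, z in m, a list of three; "grip": the finger opening in m, from 0 to 0.0854. A call has 1 to 12 rows; each row shifts and turns the commanded pose from where the row before left it, along the tool's axes as they then stand; what a row does not reach is not made up. A row lasts 1/12 s, in which the tool goes at most 41.7 mm and 7.16 degrees, less where a joint would pass 70% of its speed; a pose out of reach is approached as far as the arm can. A call is refused whole if a number of a shift passes 0.0417 or a number of a turn 0.125, either way. A call with a gripper value outside its range is refused whole. The fingers move at their own pace and stop on an object; "newtons" is the grip in N (left out, the last holds). Time passes only in rows, so rows that do not move let the fingers close. It gives the time, the measured TCP pose, the force and the opening at its end, in the units of the state.
- r.observe(): the state, without advancing time (a new reading comes with each control period).
- r.capture(name): name is "scene" or "top" or "wrist"; returns a dict with "frame" (480x640x3 uint8, red, green, blue), "vertical_fov" (degrees; the focal length in pixels is half the picture's height over the tangent of half this angle, whatever the lens; pixels are square), "cx", "cy" (the principal point, pixels), "R" (3x3) and "t" (3): a world point X has camera coordinates R X + t. Camera axes: x right, y down, z forward; pixel columns grow to the right and rows downward; lengths in m; the calibration is good to about 2 mm. A picture is of the moment at which its call begins. There is no depth.
- r.hand_in(): hands the job in, once; it reports no verdict.
The state is a dict: "clock": time; "qpos": joint angles; "qd": joint speeds; "joint_efforts": joint torques, N m; "tcp_pos": TCP position; "tcp_rot": TCP orientation; "contact_force": force on the tool from outside, world axes, zero at the start; "ft_torque": the same for the moment, N m; "finger_gap": finger opening in m.
Only numpy, scipy, OpenCV 4.12 (cv2) and the standard library are available. Lean on these libraries where they do the work, as an engineer would, in place of code of your own. Each camera call takes 0.05 s, during which the arm holds its last target. There are 200 camera calls.

## Working session

There is one attempt and no reset: what is moved stays moved. The work goes in short steps, Python scripts to look and compute and a tool call to move; the robot and the scene stay as the last step left them, time stands still between calls to the robot, and variables do not carry over. Pictures are saved under pics/ and viewed, about 8 in all and at most 12, crops included, and the job is handed in when it is done.

Besides the shell and the picture viewer there is one more tool, called after ">>>" as a command line: name --argument value ..., lists and objects as JSON in quotes. apply_moves: Moves the arm, as the interface text tells. Its arguments: {"type":"object","properties":{"targets":{"type":"array","items":{"type":"object","properties":{"rot":{"type":"array","items":{"type":"number"}},"slide":{"type":"array","items":{"type":"number"}},"grip":{"type":"number"}}}},"newtons":{"type":"number"}},"required":["targets"]}

```bash
mkdir -p pics; cat > h.py <<'E'
import numpy as np, cv2
from plant import r
def cap(n,save=None):
    c=r.capture(n); c['f']=240/np.tan(np.radians(c['vertical_fov'])/2); c['R']=np.array(c['R']); c['t']=np.array(c['t'])
    if save: cv2.imwrite('pics/'+save,cv2.cvtColor(c['frame'],cv2.COLOR_RGB2BGR))
    return c
def ray(c,uv,z):
    d=c['R'].T@np.array([(uv[0]-c['cx'])/c['f'],(uv[1]-c['cy'])/c['f'],1]); o=-c['R'].T@c['t']
    return o+d*(z-o[2])/d[2]
def proj(c,X):
    p=c['R']@np.array(X)+c['t']; return [c['cx']+c['f']*p[0]/p[2],c['cy']+c['f']*p[1]/p[2]]
E
python3 - <<'E'
from h import *
for n in('top','scene'):
    c=cap(n,n+'0.png'); print(n,c['vertical_fov'],c['cx'],c['cy'],-c['R'].T@c['t'],c['R'].round(2).tolist())
s=r.observe(); print(s)
E
```

```text
top 49.43037252209059 318.81596647910226 239.55701866192913 [0.44256699 0.10139957 1.37287296] [[-0.01, -1.0, -0.02], [-1.0, 0.01, -0.08], [0.08, 0.02, -1.0]]
scene 49.20780374762401 321.9973571073171 242.31532205472928 [1.08805081 0.37090625 1.06802973] [[-0.43, 0.91, 0.01], [0.78, 0.37, -0.5], [-0.45, -0.21, -0.87]]
{'clock': 0.1, 'qpos': array([-6.50901454e+01,  1.83456117e+01,  8.96988099e+01,  1.02036504e-03,
        7.20425002e+01, -1.14304838e+00]), 'qd': array([ 0.11808364, -0.12526321, -0.22094218, -0.0160412 ,  0.08384222,
       -0.0192446 ]), 'joint_efforts': array([-3.28910382e-04, -4.16406369e+01, -2.34705055e+01, -4.76475691e-05,
        4.99965070e-03, -2.73291602e-05]), 'tcp_pos': array([ 0.25239705, -0.51618182,  0.23059415]), 'tcp_rot': array([[ 4.39195427e-01, -8.98391334e-01, -6.23611844e-04],
       [-8.98390270e-01, -4.39195867e-01,  1.38307391e-03],
       [-1.51642936e-03, -4.71929225e-05, -9.99998849e-01]]), 'contact_force': array([-0.7106481 ,  0.03155737,  0.22014478]), 'ft_torque': array([ 0.0099246 ,  0.02714269, -0.0135064 ]), 'finger_gap': 0.08530139713197217}
```

View pics/top0.png

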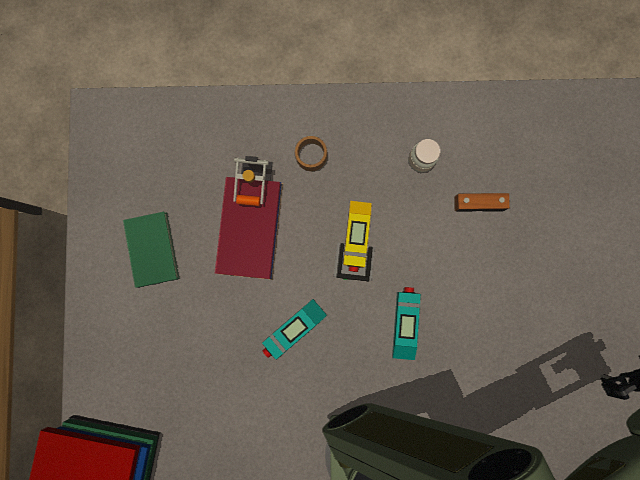

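View pics/scene0.png

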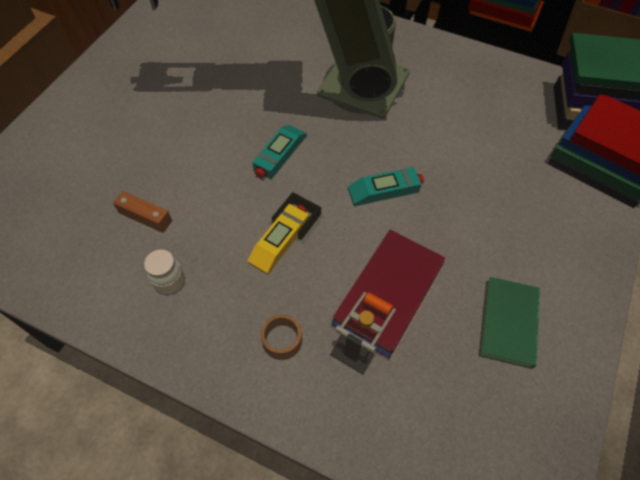

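The top view shows three things shaped like the logger: the yellow one at (358,235), nose up and in the cradle, and teal ones at (294,330) and (407,325). I choose the yellow one. The stop is at (482,202), the holder at (248,225) with its roller at (248,200), the jar at (425,155), the tape at (311,153) and the paperback at (150,250). Next, one close montage to check the choice and the stop's face.

```bash
python3 - <<'E'
import cv2,numpy as np
t=cv2.imread('pics/top0.png');s=cv2.imread('pics/scene0.png')
f=lambda im,x,y,w,h:cv2.resize(im[y:y+h,x:x+w],(400,300),interpolation=cv2.INTER_CUBIC)
cv2.imwrite('pics/m1.png',np.vstack([np.hstack([f(t,440,170,80,60),f(s,100,170,80,60)]),np.hstack([f(t,295,195,120,90),f(t,190,150,180,135)])]))
E
```

```text
(no output)
```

View pics/m1.png

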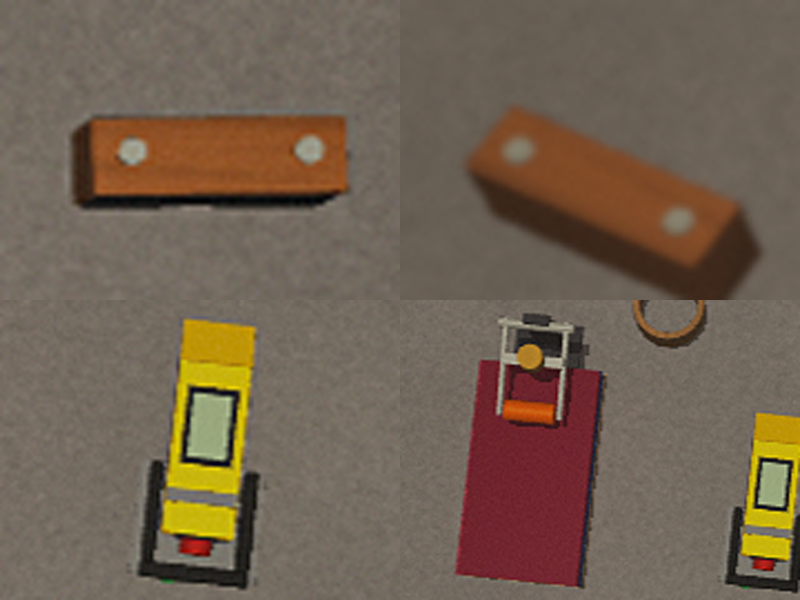

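Crops show the stop's dark rubber face on its bottom (world −x) edge, the yellow logger screen up with its nose up, and the red button at the cradle end.

```bash
cat > m.py <<'E'
from h import *
def rect(c,name,lo,hi,z,roi):
    h=cv2.cvtColor(c['frame'],cv2.COLOR_RGB2HSV); m=cv2.inRange(h,lo,hi); k=np.zeros_like(m); x,y,w,hh=roi; k[y:y+hh,x:x+w]=1; m*=k
    cs=max(cv2.findContours(m,0,1)[0],key=cv2.contourArea)
    b=cv2.boxPoints(cv2.minAreaRect(cs)); P=np.array([ray(c,p,z) for p in b])[:,:2]
    e=[P[1]-P[0],P[2]-P[1]]; print(name,'px',b.mean(0).round(1),'ctr',P.mean(0).round(4),'sides',[(round(float(np.linalg.norm(v)),4),round(float(np.degrees(np.arctan2(v[1],v[0])))%180,1)) for v in e]); return P
if __name__=='__main__':
    c=cap('top')
    rect(c,'logger',(20,150,90),(35,255,255),.036,(330,190,60,90))
    rect(c,'yellowbody',(26,150,90),(35,255,255),.036,(330,190,60,90))
    rect(c,'nosewedge',(18,150,90),(25,255,255),.024,(330,190,60,90))
    rect(c,'stop',(5,120,90),(18,255,255),.045,(440,180,90,40))
    rect(c,'pile',(165,100,60),(180,255,255),.05,(200,160,100,130))
    rect(c,'roller',(3,180,150),(12,255,255),.082,(225,185,50,25))
    rect(c,'button',(170,150,90),(180,255,255),.018,(330,250,50,40)); rect(c,'button2',(0,180,90),(5,255,255),.018,(330,250,50,40))
    rect(c,'jar',(0,0,150),(180,80,255),.095,(400,130,50,50))
    rect(c,'tape',(5,60,60),(20,255,255),.048,(290,130,45,45))
    for n,px in dict(logger=(358,235),nose=(360,206),stop=(482,202),pile=(248,240),roller=(248,200),button=(354,268)).items(): print(n,cv2.cvtColor(c['frame'],cv2.COLOR_RGB2HSV)[px[1],px[0]])
E
python3 m.py
```

```text
logger px [357.8 226.8] ctr [0.5835 0.0227] sides [(0.1326, 172.6), (0.0569, 82.6)]
yellowbody px [357.5 232.8] ctr [0.5679 0.024 ] sides [(0.0982, 172.7), (0.0552, 82.8)]
nosewedge px [360.1 207.8] ctr [0.6344 0.0153] sides [(0.0347, 170.1), (0.0577, 80.1)]
stop px [483.5 200.5] ctr [ 0.6453 -0.2987] sides [(0.1298, 89.1), (0.0387, 177.6)]
pile px [247.1 227.3] ctr [0.5856 0.3065] sides [(0.2515, 174.0), (0.1438, 82.8)]
roller px [247.1 199.5] ctr [0.6512 0.3014] sides [(0.0206, 174.3), (0.0564, 83.4)]
button px [355.5 267. ] ctr [0.4805 0.0297] sides [(0.0, 0.0), (0.0026, 89.3)]
button2 px [353. 269.] ctr [0.4754 0.0363] sides [(0.0207, 89.3), (0.0104, 178.9)]
jar px [428.  150.5] ctr [ 0.7652 -0.1514] sides [(0.0595, 89.0), (0.0581, 178.2)]
tape px [310.3 151.2] ctr [0.7805 0.1427] sides [(0.0843, 103.3), (0.083, 13.0)]
logger [ 40  62 168]
nose [ 23 240 192]
stop [ 13 190 150]
pile [176 166 115]
roller [ 13 230 203]
button [  2 220 177]
```

```bash
cat > d.py <<'E'
import sys
from h import *
# usage: d.py x y z yaw_of_tool_x_deg : deltas in tool axes as they stand, and the turn
x,y,z,yaw=map(float,sys.argv[1:5]); s=r.observe(); R=s['tcp_rot']; p=s['tcp_pos']
now=np.degrees(np.arctan2(R[1,0],R[0,0])); a=np.radians(yaw)
Rt=np.array([[np.cos(a),np.sin(a),0],[np.sin(a),-np.cos(a),0],[0,0,-1]])
from scipy.spatial.transform import Rotation as Ro
d=np.array([x,y,z])-p
print('t',s['clock'],'tcp',p.round(4),'yaw',now.round(2),'turn(tool rotvec)',Ro.from_matrix(R.T@Rt).as_rotvec().round(4))
print('slide now axes',(R.T@d).round(4),'slide after turn',(Rt.T@d).round(4),'F',s['contact_force'].round(2),'gap',round(s['finger_gap'],4),'q',s['qpos'].round(1))
E
python3 d.py 0.555 0.0255 0.13 -97.4
```

```text
t 0.15 tcp [ 0.2524 -0.5162  0.2307] yaw -63.94 turn(tool rotvec) [4.000e-04 1.300e-03 5.839e-01]
slide now axes [-0.3536 -0.5098  0.1012] slide after turn [-0.5762 -0.2303  0.1007] F [0.79 0.58 0.4 ] gap 0.0852 q [-65.1  18.3  89.7   0.   72.   -1.1]
```

>>> apply_moves --targets '[{"rot": [0,0,0.117],"grip": 0.085},{"rot": [0,0,0.117]},{"rot": [0,0,0.117]},{"rot": [0,0,0.117]},{"rot": [0,0,0.117]},{"slide": [0,0,0]}]' --newtons 60

```text
invalid input
```

```bash
python3 d.py 0.555 0.0255 0.13 -97.4
```

```text
t 0.15 tcp [ 0.2524 -0.5162  0.2307] yaw -63.94 turn(tool rotvec) [4.000e-04 1.300e-03 5.839e-01]
slide now axes [-0.3536 -0.5098  0.1012] slide after turn [-0.5762 -0.2303  0.1007] F [0.79 0.58 0.4 ] gap 0.0852 q [-65.1  18.3  89.7   0.   72.   -1.1]
```

>>> apply_moves --targets '[{"rot": [0,0,0.117],"slide": [0,0,0],"grip": 0.085},{"rot": [0,0,0.117],"slide": [0,0,0],"grip": 0.085},{"rot": [0,0,0.117],"slide": [0,0,0],"grip": 0.085},{"rot": [0,0,0.117],"slide": [0,0,0],"grip": 0.085},{"rot": [0,0,0.117],"slide": [0,0,0],"grip": 0.085},{"rot": [0,0,0],"slide": [-0.02,-0.008,0],"grip": 0.085},{"rot": [0,0,0],"slide": [-0.036,-0.0144,0],"grip": 0.085},{"rot": [0,0,0],"slide": [-0.036,-0.0144,0],"grip": 0.085},{"rot": [0,0,0],"slide": [-0.036,-0.0144,0],"grip": 0.085},{"rot": [0,0,0],"slide": [-0.036,-0.0144,0],"grip": 0.085},{"rot": [0,0,0],"slide": [-0.036,-0.0144,0],"grip": 0.085},{"rot": [0,0,0],"slide": [-0.036,-0.0144,0],"grip": 0.085}]' --newtons 60

```text
clock: 1.15
tcp_pos: [0.3772, -0.293, 0.2312]
tcp_rot: [[-0.13, -0.991, -0.0], [-0.991, 0.13, 0.0], [-0.0, 0.0, -1.0]]
contact_force: [0.8, -0.5, -0.1]
finger_gap: 0.0852
```

```bash
python3 d.py 0.555 0.0255 0.13 -97.4
```

```text
t 1.15 tcp [ 0.3772 -0.293   0.2312] yaw -97.49 turn(tool rotvec) [ 0.0001  0.0001 -0.0015]
slide now axes [-0.339  -0.1348  0.1012] slide after turn [-0.3388 -0.1353  0.1012] F [ 0.79 -0.48 -0.14] gap 0.0852 q [-39.2   9.5 101.7   0.   68.8  58.3]
```

>>> apply_moves --targets '[{"rot": [0,0,0],"slide": [-0.034,-0.0135,0.01],"grip": 0.085},{"rot": [0,0,0],"slide": [-0.034,-0.0135,0.01],"grip": 0.085},{"rot": [0,0,0],"slide": [-0.034,-0.0135,0.01],"grip": 0.085},{"rot": [0,0,0],"slide": [-0.034,-0.0135,0.01],"grip": 0.085},{"rot": [0,0,0],"slide": [-0.034,-0.0135,0.01],"grip": 0.085},{"rot": [0,0,0],"slide": [-0.034,-0.0135,0.01],"grip": 0.085},{"rot": [0,0,0],"slide": [-0.034,-0.0135,0.01],"grip": 0.085},{"rot": [0,0,0],"slide": [-0.034,-0.0135,0.01],"grip": 0.085},{"rot": [0,0,0],"slide": [-0.034,-0.0135,0.01],"grip": 0.085},{"rot": [0,0,0],"slide": [-0.034,-0.0135,0.01],"grip": 0.085},{"rot": [0,0,0],"slide": [0,0,0],"grip": 0.085},{"rot": [0,0,0],"slide": [0,0,0],"grip": 0.085}]'

```text
clock: 2.15
tcp_pos: [0.5548, 0.0263, 0.1301]
tcp_rot: [[-0.127, -0.992, -0.002], [-0.992, 0.127, -0.0], [0.001, 0.002, -1.0]]
contact_force: [-0.1, 0.5, -0.2]
finger_gap: 0.0852
```

```bash
python3 d.py 0.555 0.0255 0.004 -97.4; python3 - <<'E'
from h import *
c=cap('wrist','w1.png')
for n,d in(('centre',0),('nose',.085)):
    a=np.radians(-7.4); print(n,proj(c,[.567+d*np.cos(a),.024+d*np.sin(a),.036 if d==0 else .012]))
E
```

```text
t 2.15 tcp [0.5548 0.0263 0.1301] yaw -97.27 turn(tool rotvec) [ 0.0022 -0.0006  0.0023]
slide now axes [ 0.0007 -0.0006  0.1261] slide after turn [ 0.0007 -0.0003  0.1261] F [-0.07  0.51 -0.2 ] gap 0.0852 q [  1.5  21.4 100.7  -0.   58.   98.8]
centre [np.float64(321.548992250658), np.float64(220.95088025858533)]
nose [np.float64(321.81829351501716), np.float64(94.22096485906485)]
```

View pics/w1.png

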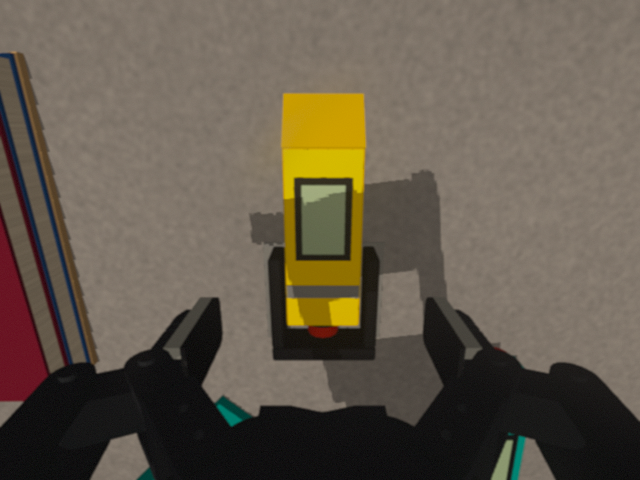

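The wrist view confirms the yellow logger, centred at column 324 with its nose edge at row 94 (predicted 322 and 94), and the fingers clear on both sides. Descend and grasp.

>>> apply_moves --targets '[{"rot": [0,0,0],"slide": [0,0,0.025],"grip": 0.085},{"rot": [0,0,0],"slide": [0,0,0.025],"grip": 0.085},{"rot": [0,0,0],"slide": [0,0,0.025],"grip": 0.085},{"rot": [0,0,0],"slide": [0,0,0.025],"grip": 0.085},{"rot": [0,0,0],"slide": [0,0,0.015],"grip": 0.085},{"rot": [0,0,0],"slide": [0,0,0.01],"grip": 0.085},{"rot": [0,0,0],"slide": [0,0,0],"grip": 0.04},{"rot": [0,0,0],"slide": [0,0,0],"grip": 0.04},{"rot": [0,0,0],"slide": [0,0,0],"grip": 0.04},{"rot": [0,0,0],"slide": [0,0,0],"grip": 0.04},{"rot": [0,0,0],"slide": [0,0,0],"grip": 0.04},{"rot": [0,0,0],"slide": [0,0,0],"grip": 0.04}]' --newtons 60

```text
clock: 3.2
tcp_pos: [0.5558, 0.0245, 0.0078]
tcp_rot: [[-0.13, -0.992, 0.003], [-0.992, 0.13, -0.0], [-0.0, -0.003, -1.0]]
contact_force: [-0.8, -1.3, 6.4]
finger_gap: 0.055
```

```bash
python3 d.py 0.53 -0.297 0.1 -91
```

```text
t 3.2 tcp [0.5558 0.0245 0.0078] yaw -97.46 turn(tool rotvec) [-2.800e-03 -1.000e-04 -1.128e-01]
slide now axes [ 0.3222 -0.0164 -0.0922] slide after turn [ 0.3219  0.0202 -0.0922] F [-0.75 -1.29  6.4 ] gap 0.055 q [  1.4  29.9 108.1  -0.   41.8  98.8]
```

>>> apply_moves --targets '[{"rot": [0,0,0],"slide": [0,0,-0.01],"grip": 0.04},{"rot": [0,0,0],"slide": [0,0,-0.02],"grip": 0.04},{"rot": [0,0,0],"slide": [0,0,-0.03],"grip": 0.04},{"rot": [0,0,0],"slide": [0,0,-0.03],"grip": 0.04},{"rot": [0,0,-0.0565],"slide": [0,0,0],"grip": 0.04},{"rot": [0,0,-0.0565],"slide": [0,0,0],"grip": 0.04},{"rot": [0,0,0],"slide": [0,0,0],"grip": 0.04}]'

```text
clock: 3.78
tcp_pos: [0.5547, 0.0249, 0.0973]
tcp_rot: [[-0.016, -1.0, 0.001], [-1.0, 0.016, 0.0], [-0.0, -0.001, -1.0]]
contact_force: [-1.4, 0.2, -2.4]
finger_gap: 0.055
```

```bash
python3 d.py 0.5245 -0.299 0.096 -91
```

```text
t 3.7833 tcp [0.5547 0.0249 0.0973] yaw -90.92 turn(tool rotvec) [-0.0011  0.      0.0014]
slide now axes [0.3244 0.025  0.0013] slide after turn [0.3244 0.0246 0.0013] F [-1.39  0.19 -2.39] gap 0.055 q [  1.4  23.3 103.1  -0.   53.5  92.3]
```

Held (−2.4 N weight, gap 55 mm). Carry it to the stop.

>>> apply_moves --targets '[{"rot": [0,0,0],"slide": [0.02,0.0025,0],"grip": 0.04},{"rot": [0,0,0],"slide": [0.035,0.0025,0],"grip": 0.04},{"rot": [0,0,0],"slide": [0.035,0.0025,0],"grip": 0.04},{"rot": [0,0,0],"slide": [0.035,0.0025,0],"grip": 0.04},{"rot": [0,0,0],"slide": [0.035,0.0025,0],"grip": 0.04},{"rot": [0,0,0],"slide": [0.035,0.0025,0],"grip": 0.04},{"rot": [0,0,0],"slide": [0.035,0.0025,0],"grip": 0.04},{"rot": [0,0,0],"slide": [0.035,0.0025,0],"grip": 0.04},{"rot": [0,0,0],"slide": [0.035,0.0025,0],"grip": 0.04},{"rot": [0,0,0],"slide": [0.0244,0.0025,0],"grip": 0.04},{"rot": [0,0,0],"slide": [0,0,0],"grip": 0.04},{"rot": [0,0,0],"slide": [0,0,0],"grip": 0.04}]'

```text
clock: 4.78
tcp_pos: [0.5235, -0.3, 0.0958]
tcp_rot: [[-0.021, -1.0, -0.001], [-1.0, 0.021, 0.001], [-0.001, 0.001, -1.0]]
contact_force: [-0.6, 0.2, -2.0]
finger_gap: 0.055
```

```bash
python3 d.py 0.5245 -0.299 0.008 -91
```

```text
t 4.7833 tcp [ 0.5235 -0.3     0.0958] yaw -91.2 turn(tool rotvec) [ 0.0012  0.001  -0.0035]
slide now axes [-0.001  -0.0011  0.0878] slide after turn [-0.0011 -0.001   0.0878] F [-0.61  0.23 -1.95] gap 0.055 q [-30.9  27.2  96.5   0.   56.4  60.3]
```

```bash
python3 - <<'E'
from h import *
c=cap('wrist','w2.png'); 
for p in ([.6255,-.299,.045],[.6255,-.364,.045],[.6255,-.234,.045]): print(proj(c,p))
E
```

```text
[np.float64(313.847807047622), np.float64(72.74943927026928)]
[np.float64(441.8053916261578), np.float64(69.79335384119989)]
[np.float64(186.5936746569264), np.float64(75.68927349571257)]
```

View pics/w2.png

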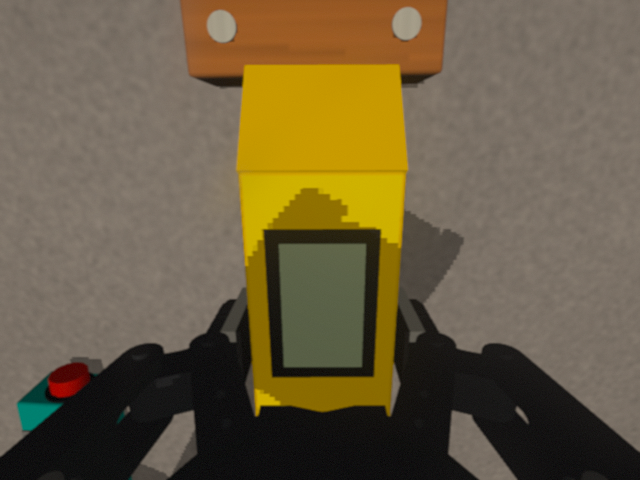

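The wood edge is at row 74 (predicted 73), spanning columns 192–441. The logger is centred at column 322, square to the stop. I'll lower it with an extra 4 mm of clearance and then advance to contact.

>>> apply_moves --targets '[{"rot": [0,0,0],"slide": [0,0.004,0.015],"grip": 0.04},{"rot": [0,0,0],"slide": [0,0,0.025],"grip": 0.04},{"rot": [0,0,0],"slide": [0,0,0.025],"grip": 0.04},{"rot": [0,0,0],"slide": [0,0,0.014],"grip": 0.04},{"rot": [0,0,0],"slide": [0,0,0.007],"grip": 0.04},{"rot": [0,0,0],"slide": [0,0,0],"grip": 0.04},{"rot": [0,0,0],"slide": [0,0,0],"grip": 0.04}]'

```text
clock: 5.42
tcp_pos: [0.5208, -0.2983, 0.0106]
tcp_rot: [[-0.016, -1.0, 0.0], [-1.0, 0.016, -0.0], [0.0, -0.0, -1.0]]
contact_force: [-0.6, 0.7, -2.4]
finger_gap: 0.055
```

>>> apply_moves --targets '[{"rot": [0,0,0],"slide": [0,-0.002,0],"grip": 0.04},{"rot": [0,0,0],"slide": [0,-0.002,0],"grip": 0.04},{"rot": [0,0,0],"slide": [0,-0.002,0],"grip": 0.04},{"rot": [0,0,0],"slide": [0,-0.001,0],"grip": 0.04},{"rot": [0,0,0],"slide": [0,0,0],"grip": 0.04}]'

```text
clock: 5.83
tcp_pos: [0.5272, -0.2993, 0.0106]
tcp_rot: [[-0.017, -1.0, -0.0], [-1.0, 0.017, -0.0], [0.0, 0.0, -1.0]]
contact_force: [-1.2, -0.4, -1.7]
finger_gap: 0.055
```

>>> apply_moves --targets '[{"rot": [0,0,0],"slide": [0,0,0.0015],"grip": 0.04},{"rot": [0,0,0],"slide": [0,0,0.0015],"grip": 0.04},{"rot": [0,0,0],"slide": [0,0,0],"grip": 0.04},{"rot": [0,0,0],"slide": [0,-0.001,0],"grip": 0.04},{"rot": [0,0,0],"slide": [0,0,0],"grip": 0.04}]'

```text
clock: 6.25
tcp_pos: [0.5272, -0.2993, 0.0078]
tcp_rot: [[-0.017, -1.0, -0.002], [-1.0, 0.017, 0.0], [-0.0, 0.002, -1.0]]
contact_force: [-5.9, -0.3, 4.9]
finger_gap: 0.0549
```

>>> apply_moves --targets '[{"rot": [0,0,0],"slide": [0,-0.001,0],"grip": 0.04},{"rot": [0,0,0],"slide": [0,0,0],"grip": 0.04}]'

```text
clock: 6.42
tcp_pos: [0.5272, -0.2992, 0.0077]
tcp_rot: [[-0.017, -1.0, -0.004], [-1.0, 0.017, 0.001], [-0.001, 0.004, -1.0]]
contact_force: [-8.3, -0.7, 7.3]
finger_gap: 0.0548
```

>>> apply_moves --targets '[{"rot": [0,0,0],"slide": [0,-0.001,0],"grip": 0.04},{"rot": [0,0,0],"slide": [0,0,0],"grip": 0.04}]'

```text
clock: 6.58
tcp_pos: [0.5272, -0.2993, 0.0077]
tcp_rot: [[-0.017, -1.0, -0.006], [-1.0, 0.017, 0.001], [-0.001, 0.006, -1.0]]
contact_force: [-11.6, -0.4, 8.7]
finger_gap: 0.0548
```

Contact confirmed: x force rises to −11.6 N with no motion. Relax the push, release and rise.

>>> apply_moves --targets '[{"rot": [0,0,0],"slide": [0,0.0025,-0.001],"grip": 0.04},{"rot": [0,0,0],"slide": [0,0,0],"grip": 0.085},{"rot": [0,0,0],"slide": [0,0,0],"grip": 0.085},{"rot": [0,0,0],"slide": [0,0,0],"grip": 0.085},{"rot": [0,0,0],"slide": [0,0,0],"grip": 0.085},{"rot": [0,0,0],"slide": [0,0,-0.02],"grip": 0.085},{"rot": [0,0,0],"slide": [0,0,-0.03],"grip": 0.085},{"rot": [0,0,0],"slide": [0,0,-0.03],"grip": 0.085},{"rot": [0,0,0],"slide": [0,0.03,0],"grip": 0.085},{"rot": [0,0,0],"slide": [0,0.035,0],"grip": 0.0},{"rot": [0,0,0],"slide": [0,0.035,0],"grip": 0.0},{"rot": [0,0,0],"slide": [0,0.025,0],"grip": 0.0}]'

```text
clock: 7.58
tcp_pos: [0.4004, -0.2963, 0.0883]
tcp_rot: [[-0.017, -1.0, -0.001], [-1.0, 0.017, 0.0], [-0.0, 0.001, -1.0]]
contact_force: [-0.4, -0.4, -1.2]
finger_gap: 0.0513
```

```bash
python3 - <<'E'
from h import *
from m import rect
c=cap('top','t2.png'); 
rect(c,'body',(26,150,90),(35,255,255),.036,(440,185,80,120)); rect(c,'wedge',(20,190,90),(25,255,255),.024,(440,185,80,120)); rect(c,'btn',(0,180,90),(5,255,255),.018,(440,240,80,60))
im=cv2.imread('pics/t2.png'); cv2.imwrite('pics/t2c.png',cv2.resize(im[170:320,400:560],(640,600),interpolation=cv2.INTER_CUBIC))
E
python3 d.py 0.418 -0.299 0.005 -91
```

```text
body px [484.5 242. ] ctr [ 0.5397 -0.3   ] sides [(0.0536, 89.2), (0.0975, 177.7)]
wedge px [482. 236.] ctr [ 0.5563 -0.2978] sides [(0.0619, 89.1), (0.1296, 177.7)]
btn px [483.  278.5] ctr [ 0.4466 -0.2979] sides [(0.0205, 89.3), (0.0077, 177.8)]
t 7.6333 tcp [ 0.396  -0.295   0.0879] yaw -91.03 turn(tool rotvec) [ 0.0064  0.003  -0.0005]
slide now axes [ 0.0038 -0.0226  0.0827] slide after turn [ 0.0036 -0.0221  0.0829] F [-5.32  0.6   0.15] gap 0.0436 q [-3.800e+01  1.950e+01  1.114e+02 -1.000e-01  4.950e+01  5.310e+01]
```

View pics/t2c.png

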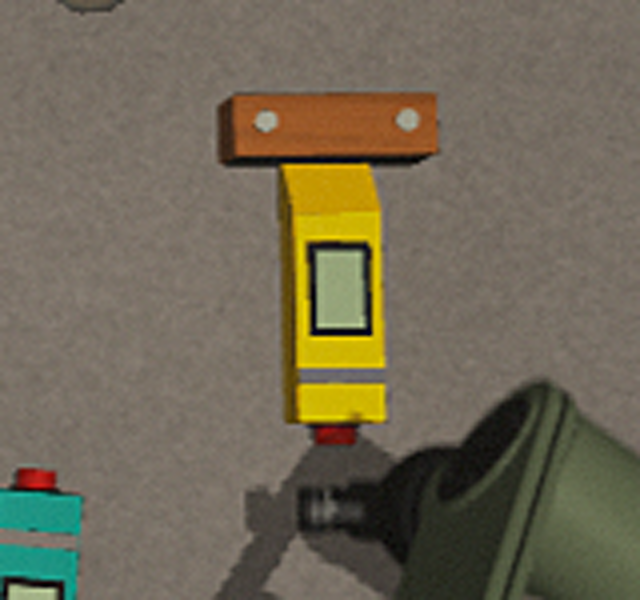

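The logger's nose is against the rubber and the button is free, with the shut gripper behind it. Lower and approach.

>>> apply_moves --targets '[{"rot": [0,0,0],"slide": [0.0035,0,0],"grip": 0.0},{"rot": [0,0,0],"slide": [0,0,0],"grip": 0.0},{"rot": [0,0,0],"slide": [0,0,0],"grip": 0.0},{"rot": [0,0,0],"slide": [0,0,0.02],"grip": 0.0},{"rot": [0,0,0],"slide": [0,0,0.02],"grip": 0.0},{"rot": [0,0,0],"slide": [0,0,0.02],"grip": 0.0},{"rot": [0,0,0],"slide": [0,0,0.019],"grip": 0.0},{"rot": [0,0,0],"slide": [0,0,0],"grip": 0.0},{"rot": [0,0,0],"slide": [0,-0.006,0],"grip": 0.0},{"rot": [0,0,0],"slide": [0,-0.006,0],"grip": 0.0},{"rot": [0,0,0],"slide": [0,-0.006,0],"grip": 0.0},{"rot": [0,0,0],"slide": [0,0,0],"grip": 0.0}]'

```text
clock: 8.63
tcp_pos: [0.4235, -0.3019, 0.0106]
tcp_rot: [[-0.016, -1.0, 0.004], [-1.0, 0.016, -0.003], [0.003, -0.004, -1.0]]
contact_force: [0.6, 0.6, -0.6]
finger_gap: -0.0003
```

>>> apply_moves --targets '[{"rot": [0,0,0],"slide": [0,-0.004,0],"grip": 0.0},{"rot": [0,0,0],"slide": [0,-0.004,0],"grip": 0.0},{"rot": [0,0,0],"slide": [0,0,0],"grip": 0.0},{"rot": [0,0,0],"slide": [0,0,0],"grip": 0.0}]'

```text
clock: 8.97
tcp_pos: [0.4289, -0.301, 0.0095]
tcp_rot: [[-0.017, -1.0, 0.0], [-1.0, 0.017, -0.0], [0.0, -0.0, -1.0]]
contact_force: [-0.3, 0.3, -0.3]
finger_gap: -0.0002
```

>>> apply_moves --targets '[{"rot": [0,0,0],"slide": [0,-0.003,0],"grip": 0.0},{"rot": [0,0,0],"slide": [0,-0.003,0],"grip": 0.0},{"rot": [0,0,0],"slide": [0,0,0],"grip": 0.0},{"rot": [0,0,0],"slide": [0,0,0],"grip": 0.0}]'

```text
clock: 9.3
tcp_pos: [0.4342, -0.3009, 0.0093]
tcp_rot: [[-0.017, -1.0, -0.001], [-1.0, 0.017, 0.0], [-0.0, 0.001, -1.0]]
contact_force: [-2.4, 0.4, 1.4]
finger_gap: -0.0001
```

>>> apply_moves --targets '[{"rot": [0,0,0],"slide": [0,-0.002,0],"grip": 0.0},{"rot": [0,0,0],"slide": [0,-0.002,0],"grip": 0.0},{"rot": [0,0,0],"slide": [0,-0.002,0],"grip": 0.0},{"rot": [0,0,0],"slide": [0,0,0],"grip": 0.0},{"rot": [0,0,0],"slide": [0,0,0],"grip": 0.0}]'

```text
clock: 9.72
tcp_pos: [0.4379, -0.3009, 0.0092]
tcp_rot: [[-0.016, -1.0, -0.006], [-1.0, 0.016, 0.001], [-0.001, 0.006, -1.0]]
contact_force: [-10.5, -1.0, 6.8]
finger_gap: 0.0002
```

>>> apply_moves --targets '[{"rot": [0,0,0],"slide": [0,-0.001,0],"grip": 0.0},{"rot": [0,0,0],"slide": [0,-0.001,0],"grip": 0.0},{"rot": [0,0,0],"slide": [0,0,0],"grip": 0.0},{"rot": [0,0,0],"slide": [0,0,0],"grip": 0.0}]'

```text
clock: 10.05
tcp_pos: [0.4381, -0.3008, 0.0092]
tcp_rot: [[-0.015, -1.0, -0.009], [-1.0, 0.015, 0.002], [-0.002, 0.009, -1.0]]
contact_force: [-16.9, -2.5, 9.8]
finger_gap: -0.0002
```

>>> apply_moves --targets '[{"rot": [0,0,0],"slide": [0,-0.001,0],"grip": 0.0},{"rot": [0,0,0],"slide": [0,-0.001,0],"grip": 0.0},{"rot": [0,0,0],"slide": [0,0,0],"grip": 0.0},{"rot": [0,0,0],"slide": [0,0,0],"grip": 0.0}]'

```text
clock: 10.38
tcp_pos: [0.4382, -0.3008, 0.0092]
tcp_rot: [[-0.015, -1.0, -0.013], [-1.0, 0.015, 0.003], [-0.002, 0.013, -1.0]]
contact_force: [-21.0, -6.7, 13.8]
finger_gap: -0.0001
```

>>> apply_moves --targets '[{"rot": [0,0,0],"slide": [0,0.001,0],"grip": 0.0},{"rot": [0,0,0],"slide": [0,0,0],"grip": 0.0},{"rot": [0,0,0],"slide": [0,0,0],"grip": 0.0},{"rot": [0,0,0],"slide": [0,0,0],"grip": 0.0},{"rot": [0,0,0],"slide": [0,0,0],"grip": 0.0},{"rot": [0,0,0],"slide": [0,0,0],"grip": 0.0},{"rot": [0,0,0],"slide": [0,0,0],"grip": 0.0},{"rot": [0,0,0],"slide": [0,0,0],"grip": 0.0},{"rot": [0,0,0],"slide": [0,0,0],"grip": 0.0},{"rot": [0,0,0],"slide": [0,0,0],"grip": 0.0},{"rot": [0,0,0],"slide": [0,0,0],"grip": 0.0},{"rot": [0,0,0],"slide": [0,0,0],"grip": 0.0}]'

```text
clock: 11.38
tcp_pos: [0.4381, -0.3008, 0.0092]
tcp_rot: [[-0.015, -1.0, -0.011], [-1.0, 0.015, 0.002], [-0.002, 0.011, -1.0]]
contact_force: [-18.9, -5.1, 10.8]
finger_gap: -0.0
```

```bash
python3 - <<'E'
from h import *
from m import rect
c=cap('top','t3.png'); rect(c,'body',(26,150,90),(35,255,255),.036,(440,185,80,120)); rect(c,'btn',(0,180,70),(5,255,255),.018,(440,240,80,60))
w=cap('wrist','w3.png'); a=cv2.imread('pics/t3.png'); cv2.imwrite('pics/m3.png',np.hstack([cv2.resize(a[230:320,430:550],(400,300),interpolation=2),cv2.resize(cv2.imread('pics/w3.png'),(400,300))]))
E
```

```text
body px [484.5 242. ] ctr [ 0.5397 -0.3   ] sides [(0.0536, 89.2), (0.0975, 177.7)]Traceback (most recent call last):
  File "<stdin>", line 3, in <module>
  File "m.py", line 4, in rect
    cs=max(cv2.findContours(m,0,1)[0],key=cv2.contourArea)
ValueError: max() iterable argument is empty
```

The logger hasn't moved while pressed. The finger front (0.449) is about 6 mm from the tail face (0.4545), which matches a fully pressed button (14 − 8 mm), held over a second. Back off, rise, open.

>>> apply_moves --targets '[{"rot": [0,0,0],"slide": [0,0.006,0],"grip": 0.0},{"rot": [0,0,0],"slide": [0,0.012,0],"grip": 0.0},{"rot": [0,0,0],"slide": [0,0.02,0],"grip": 0.0},{"rot": [0,0,0],"slide": [0,0,-0.02],"grip": 0.0},{"rot": [0,0,0],"slide": [0,0,-0.035],"grip": 0.085},{"rot": [0,0,0],"slide": [0,0,-0.035],"grip": 0.085},{"rot": [0,0,0],"slide": [0,-0.025,0],"grip": 0.085},{"rot": [0,0,0],"slide": [0,-0.03,0],"grip": 0.085},{"rot": [0,0,0],"slide": [0,-0.03,0],"grip": 0.085},{"rot": [0,0,0],"slide": [0,0,0],"grip": 0.085},{"rot": [0,0,0],"slide": [0,0,0],"grip": 0.085}]'

```text
clock: 12.35
tcp_pos: [0.4922, -0.3021, 0.0991]
tcp_rot: [[-0.016, -1.0, 0.002], [-1.0, 0.016, -0.001], [0.001, -0.002, -1.0]]
contact_force: [0.4, 0.4, 0.0]
finger_gap: 0.0834
```

```bash
python3 d.py 0.5095 -0.2985 0.0075 -91; python3 - <<'E'
from h import *
from m import rect
rect(cap('top'),'body',(26,150,90),(35,255,255),.036,(440,185,80,120))
E
```

```text
t 12.35 tcp [ 0.4922 -0.3021  0.0991] yaw -90.91 turn(tool rotvec) [-0.0017 -0.0006  0.0016]
slide now axes [-0.0039 -0.0171  0.0917] slide after turn [-0.0039 -0.0172  0.0916] F [0.38 0.37 0.03] gap 0.0834 q [-32.7  24.9 100.    0.   55.   58.2]
body px [484.5 237. ] ctr [ 0.5525 -0.3005] sides [(0.0536, 89.2), (0.0719, 177.7)]
```

>>> apply_moves --targets '[{"rot": [0,0,0],"slide": [-0.0039,-0.0171,0],"grip": 0.085},{"rot": [0,0,0],"slide": [0,0,0.025],"grip": 0.085},{"rot": [0,0,0],"slide": [0,0,0.025],"grip": 0.085},{"rot": [0,0,0],"slide": [0,0,0.025],"grip": 0.085},{"rot": [0,0,0],"slide": [0,0,0.014],"grip": 0.085},{"rot": [0,0,0],"slide": [0,0,0],"grip": 0.085},{"rot": [0,0,0],"slide": [0,0,0],"grip": 0.04},{"rot": [0,0,0],"slide": [0,0,0],"grip": 0.04},{"rot": [0,0,0],"slide": [0,0,0],"grip": 0.04},{"rot": [0,0,0],"slide": [0,0,0],"grip": 0.04},{"rot": [0,0,0],"slide": [0,0,0],"grip": 0.04},{"rot": [0,0,0],"slide": [0,0,0],"grip": 0.04}]' --newtons 80

```text
clock: 13.4
tcp_pos: [0.5083, -0.2991, 0.0122]
tcp_rot: [[-0.017, -1.0, 0.002], [-1.0, 0.017, -0.002], [0.002, -0.002, -1.0]]
contact_force: [-1.8, -0.9, 7.0]
finger_gap: 0.0546
```

```bash
python3 d.py 0.5095 -0.2985 0.11 -96
```

```text
t 13.4 tcp [ 0.5083 -0.2991  0.0122] yaw -90.98 turn(tool rotvec) [-0.0021 -0.0016  0.0876]
slide now axes [-0.0005 -0.0014 -0.0978] slide after turn [-0.0007 -0.0011 -0.0978] F [-1.8  -0.89  7.  ] gap 0.0546 q [-31.6  31.8 103.2  -0.   44.8  59.4]
```

>>> apply_moves --targets '[{"rot": [0,0,0],"slide": [0,0,-0.01],"grip": 0.04},{"rot": [0,0,0],"slide": [0,0,-0.03],"grip": 0.04},{"rot": [0,0,0],"slide": [0,0,-0.03],"grip": 0.04},{"rot": [0,0,0],"slide": [0,0,-0.03],"grip": 0.04},{"rot": [0,0,0.0455],"slide": [0,0,0],"grip": 0.04},{"rot": [0,0,0.0455],"slide": [0,0,0],"grip": 0.04},{"rot": [0,0,0],"slide": [-0.02,0.003,0],"grip": 0.04},{"rot": [0,0,0],"slide": [-0.035,0.005,0],"grip": 0.04},{"rot": [0,0,0],"slide": [-0.035,0.005,0],"grip": 0.04},{"rot": [0,0,0],"slide": [-0.035,0.005,0],"grip": 0.04},{"rot": [0,0,0],"slide": [-0.035,0.005,0],"grip": 0.04},{"rot": [0,0,0],"slide": [-0.035,0.005,0],"grip": 0.04}]'

```text
clock: 14.4
tcp_pos: [0.5007, -0.1, 0.111]
tcp_rot: [[-0.109, -0.994, 0.001], [-0.994, 0.109, -0.0], [-0.0, -0.001, -1.0]]
contact_force: [-0.3, -0.2, -1.8]
finger_gap: 0.0544
```

```bash
python3 d.py 0.4905 0.318 0.11 -96.2
```

```text
t 14.4 tcp [ 0.5007 -0.1     0.111 ] yaw -96.23 turn(tool rotvec) [-0.0009  0.0001 -0.0006]
slide now axes [-0.4144  0.0556  0.001 ] slide after turn [-0.4144  0.0553  0.001 ] F [-0.34 -0.19 -1.78] gap 0.0544 q [-12.6  18.9 108.    0.   53.   83.6]
```

>>> apply_moves --targets '[{"rot": [0,0,0],"slide": [-0.037,0.005,0],"grip": 0.04},{"rot": [0,0,0],"slide": [-0.037,0.005,0],"grip": 0.04},{"rot": [0,0,0],"slide": [-0.037,0.005,0],"grip": 0.04},{"rot": [0,0,0],"slide": [-0.037,0.005,0],"grip": 0.04},{"rot": [0,0,0],"slide": [-0.037,0.005,0],"grip": 0.04},{"rot": [0,0,0],"slide": [-0.037,0.005,0],"grip": 0.04},{"rot": [0,0,0],"slide": [-0.037,0.005,0],"grip": 0.04},{"rot": [0,0,0],"slide": [-0.037,0.005,0],"grip": 0.04},{"rot": [0,0,0],"slide": [-0.037,0.005,0],"grip": 0.04},{"rot": [0,0,0],"slide": [-0.037,0.005,0],"grip": 0.04},{"rot": [0,0,0],"slide": [-0.037,0.005,0],"grip": 0.04},{"rot": [0,0,0],"slide": [-0.008,0,0],"grip": 0.04}]'

```text
clock: 15.4
tcp_pos: [0.4911, 0.3226, 0.1111]
tcp_rot: [[-0.104, -0.995, 0.002], [-0.995, 0.104, 0.004], [-0.004, -0.002, -1.0]]
contact_force: [0.6, -0.7, -2.3]
finger_gap: 0.0541
```

>>> apply_moves --targets '[{"rot": [0,0,0],"slide": [0,0,0],"grip": 0.04},{"rot": [0,0,0],"slide": [0,0,0],"grip": 0.04},{"rot": [0,0,0],"slide": [0,0,0],"grip": 0.04}]'

```text
clock: 15.65
tcp_pos: [0.4909, 0.3156, 0.1103]
tcp_rot: [[-0.109, -0.994, -0.001], [-0.994, 0.109, -0.001], [0.001, 0.001, -1.0]]
contact_force: [-0.4, -0.9, -1.9]
finger_gap: 0.0544
```

```bash
python3 d.py 0.4905 0.318 0.065 -96.2; python3 - <<'E'
from h import *
from m import rect
c=cap('top','t4.png'); w=cap('wrist','w4.png')
rect(c,'roller',(3,180,150),(14,255,255),.082,(225,185,50,25)); rect(w,'rollerW',(3,180,120),(14,255,255),.082,(150,0,340,200))
rect(c,'body',(26,150,90),(35,255,255),.135,(200,150,100,130))
s=r.observe();g=s['tcp_pos'];print(proj(w,[.6505,.3005,.082]))
a=cv2.imread('pics/t4.png');cv2.imwrite('pics/m4.png',np.hstack([cv2.resize(a[150:285,180:360],(400,300),interpolation=2),cv2.resize(cv2.imread('pics/w4.png'),(400,300))]))
E
```

```text
t 15.65 tcp [0.4909 0.3156 0.1103] yaw -96.24 turn(tool rotvec) [ 0.0006 -0.001  -0.0008]
slide now axes [-0.0024  0.0006  0.0453] slide after turn [-0.0024  0.0007  0.0453] F [-0.36 -0.87 -1.9 ] gap 0.0544 q [ 31.6  24.8  98.3  -0.   57.  127.9]
roller px [247.1 199.6] ctr [0.6511 0.3014] sides [(0.0209, 174.3), (0.0564, 83.4)]
rollerW px [238.  150.5] ctr [0.5599 0.3472] sides [(0.0, 0.0), (0.0005, 169.6)]
body px [241.4 236.2] ctr [0.5544 0.3069] sides [(0.0334, 173.7), (0.0488, 82.8)]
[np.float64(312.4403409862715), np.float64(-94.83229422229874)]
```

View pics/m4.png

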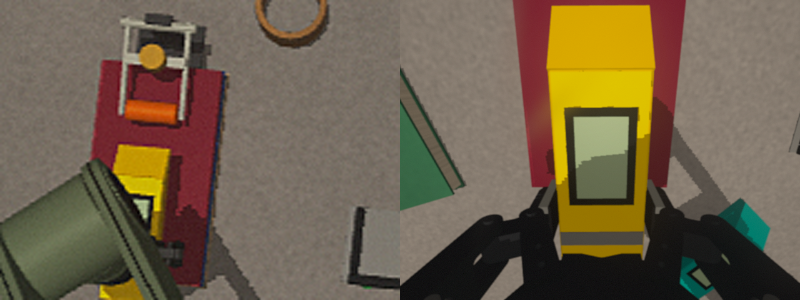

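The logger is in line with the pile: pile mid-column ≈600, logger ≈602 in the half-size wrist view, with the nose short of the roller. Lower onto the book.

>>> apply_moves --targets '[{"rot": [0,0,0],"slide": [-0.0025,0,0.015],"grip": 0.04},{"rot": [0,0,0],"slide": [0,0,0.015],"grip": 0.04},{"rot": [0,0,0],"slide": [0,0,0.012],"grip": 0.04},{"rot": [0,0,0],"slide": [0,0,0.002],"grip": 0.04},{"rot": [0,0,0],"slide": [0,0,0],"grip": 0.04},{"rot": [0,0,0],"slide": [0,0,0],"grip": 0.04}]'

```text
clock: 16.25
tcp_pos: [0.492, 0.3189, 0.0669]
tcp_rot: [[-0.109, -0.994, 0.001], [-0.994, 0.109, 0.0], [-0.0, -0.001, -1.0]]
contact_force: [0.6, 0.1, -1.8]
finger_gap: 0.0541
```

>>> apply_moves --targets '[{"rot": [0,0,0],"slide": [0,0,0.0015],"grip": 0.04},{"rot": [0,0,0],"slide": [0,0,0],"grip": 0.04}]'

```text
clock: 16.42
tcp_pos: [0.492, 0.3195, 0.0655]
tcp_rot: [[-0.108, -0.994, 0.001], [-0.994, 0.108, 0.001], [-0.001, -0.001, -1.0]]
contact_force: [-0.3, 0.0, -0.8]
finger_gap: 0.0544
```

>>> apply_moves --targets '[{"rot": [0,0,0],"slide": [0,0,0.0015],"grip": 0.04},{"rot": [0,0,0],"slide": [0,0,0],"grip": 0.04}]'

```text
clock: 16.58
tcp_pos: [0.4915, 0.3194, 0.0634]
tcp_rot: [[-0.108, -0.994, 0.0], [-0.994, 0.108, 0.0], [-0.0, -0.0, -1.0]]
contact_force: [0.1, 0.3, -1.7]
finger_gap: 0.0544
```

>>> apply_moves --targets '[{"rot": [0,0,0],"slide": [0.001,-0.004,0.0005],"grip": 0.04},{"rot": [0,0,0],"slide": [0,-0.007,0],"grip": 0.04},{"rot": [0,0,0],"slide": [0,-0.007,0],"grip": 0.04},{"rot": [0,0,0],"slide": [0,-0.007,0],"grip": 0.04},{"rot": [0,0,0],"slide": [0,-0.007,0],"grip": 0.04},{"rot": [0,0,0],"slide": [0,-0.007,0],"grip": 0.04},{"rot": [0,0,0],"slide": [0,0,0],"grip": 0.04}]'

```text
clock: 17.17
tcp_pos: [0.5321, 0.3141, 0.0628]
tcp_rot: [[-0.109, -0.994, 0.002], [-0.994, 0.109, 0.0], [-0.001, -0.002, -1.0]]
contact_force: [0.3, 0.9, -2.6]
finger_gap: 0.0543
```

>>> apply_moves --targets '[{"rot": [0,0,0],"slide": [0,-0.005,0],"grip": 0.04},{"rot": [0,0,0],"slide": [0,-0.005,0],"grip": 0.04},{"rot": [0,0,0],"slide": [0,-0.005,0],"grip": 0.04},{"rot": [0,0,0],"slide": [0,0,0],"grip": 0.04}]'

```text
clock: 17.5
tcp_pos: [0.5453, 0.3125, 0.0626]
tcp_rot: [[-0.108, -0.994, -0.001], [-0.994, 0.108, -0.0], [0.0, 0.001, -1.0]]
contact_force: [-1.0, -0.9, -2.4]
finger_gap: 0.0547
```

>>> apply_moves --targets '[{"rot": [0,0,0],"slide": [0,-0.005,0],"grip": 0.04},{"rot": [0,0,0],"slide": [0,-0.005,0],"grip": 0.04},{"rot": [0,0,0],"slide": [0,-0.005,0],"grip": 0.04},{"rot": [0,0,0],"slide": [0,0,0],"grip": 0.04}]'

```text
clock: 17.83
tcp_pos: [0.5599, 0.3109, 0.0625]
tcp_rot: [[-0.108, -0.994, -0.001], [-0.994, 0.108, -0.0], [0.001, 0.001, -1.0]]
contact_force: [-1.8, -0.7, -2.5]
finger_gap: 0.0545
```

>>> apply_moves --targets '[{"rot": [0,0,0],"slide": [0,-0.005,0],"grip": 0.04},{"rot": [0,0,0],"slide": [0,-0.005,0],"grip": 0.04},{"rot": [0,0,0],"slide": [0,-0.005,0],"grip": 0.04},{"rot": [0,0,0],"slide": [0,0,0],"grip": 0.04},{"rot": [0,0,0],"slide": [0,0,0],"grip": 0.04}]'

```text
clock: 18.25
tcp_pos: [0.5761, 0.3091, 0.0626]
tcp_rot: [[-0.108, -0.994, 0.002], [-0.994, 0.108, -0.0], [-0.0, -0.002, -1.0]]
contact_force: [1.6, -0.7, -3.9]
finger_gap: 0.0545
```

```bash
python3 - <<'E'
from h import *
c=cap('top','t5.png'); w=cap('scene','s5.png')
a=cv2.imread('pics/t5.png');b=cv2.imread('pics/s5.png');cv2.imwrite('pics/m5.png',np.hstack([cv2.resize(a[150:285,180:360],(400,300),interpolation=2),cv2.resize(b[225:375,300:500],(400,300),interpolation=2)]))
E
```

```text
(no output)
```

View pics/m5.png

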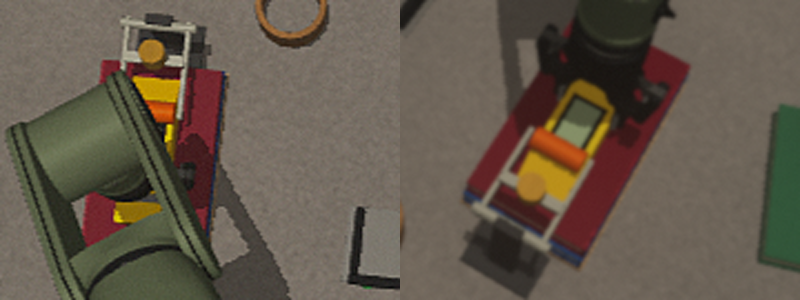

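The nose is under the orange roller and the roller sits on the full-height part. Release and rise, backing away.

>>> apply_moves --targets '[{"rot": [0,0,0],"slide": [0,0,0.0005],"grip": 0.04},{"rot": [0,0,0],"slide": [0,0,0],"grip": 0.085},{"rot": [0,0,0],"slide": [0,0,0],"grip": 0.085},{"rot": [0,0,0],"slide": [0,0,0],"grip": 0.085},{"rot": [0,0,0],"slide": [0,0,0],"grip": 0.085},{"rot": [0,0,0],"slide": [0,0,0],"grip": 0.085},{"rot": [0,0,0],"slide": [0,0,-0.015],"grip": 0.085},{"rot": [0,0,0],"slide": [0,0,-0.03],"grip": 0.085},{"rot": [0,0,0],"slide": [0,0,-0.03],"grip": 0.085},{"rot": [0,0,0],"slide": [0,0.02,-0.03],"grip": 0.085},{"rot": [0,0,0],"slide": [0.01,0.035,-0.02],"grip": 0.085},{"rot": [0,0,0],"slide": [0.035,0.01,0],"grip": 0.085}]'

```text
clock: 19.35
tcp_pos: [0.5049, 0.276, 0.1922]
tcp_rot: [[-0.104, -0.995, 0.007], [-0.995, 0.104, 0.007], [-0.008, -0.006, -1.0]]
contact_force: [1.3, -0.3, 0.6]
finger_gap: 0.0847
```

>>> apply_moves --targets '[{"rot": [0,0,0],"slide": [0.035,0.02,0],"grip": 0.085},{"rot": [0,0,0],"slide": [0.035,0.02,0],"grip": 0.085},{"rot": [0,0,0],"slide": [0.035,0.02,0],"grip": 0.085},{"rot": [0,0,0],"slide": [0.035,0.01,0],"grip": 0.085},{"rot": [0,0,0],"slide": [0.035,0,0],"grip": 0.085},{"rot": [0,0,0],"slide": [0.035,0,0],"grip": 0.085},{"rot": [0,0,0],"slide": [0,0,0],"grip": 0.085},{"rot": [0,0,0],"slide": [0,0,0],"grip": 0.085},{"rot": [0,0,0],"slide": [0,0,0],"grip": 0.085}]'

```text
clock: 20.1
tcp_pos: [0.4135, 0.0707, 0.1876]
tcp_rot: [[-0.109, -0.994, 0.001], [-0.994, 0.109, 0.001], [-0.001, -0.001, -1.0]]
contact_force: [-0.1, 0.1, 0.2]
finger_gap: 0.0851
```

```bash
python3 - <<'E'
from h import *
from m import rect
c=cap('top','t6.png'); s=cap('scene','s6.png')
roi=(220,150,70,130)
o=np.array([.6505,.3005]);a=np.radians(-6.2);T=np.array([[np.cos(a),np.sin(a)],[-np.sin(a),np.cos(a)]])
P=rect(c,'all',(20,150,90),(35,255,255),.086,(225,205,60,80)); print('body behind roller, holder frame',((P-o)@T.T).round(4).tolist())
P=rect(c,'nose',(18,150,90),(25,255,255),.065,(225,165,60,34)); print('nose part, holder frame',((P-o)@T.T).round(4).tolist())
rect(c,'btn',(0,180,90),(3,255,255),.068,(220,230,60,60)); P=rect(c,'roller',(3,180,150),(14,255,255),.098,(225,185,50,25))
rect(c,'jar',(0,0,150),(180,80,255),.095,(400,130,50,50)); rect(c,'tape',(5,60,60),(20,255,255),.048,(290,130,45,45))
t=cv2.imread('pics/t6.png');b=cv2.imread('pics/s6.png');cv2.imwrite('pics/m6.png',np.hstack([cv2.resize(t[150:285,180:360],(400,300),interpolation=2),cv2.resize(b[225:375,300:500],(400,300),interpolation=2)]))
E
```

```text
all px [245.4 221.1] ctr [0.5964 0.3052] sides [(0.0832, 173.1), (0.0588, 82.2)]
body behind roller, holder frame [[-0.095, 0.0286], [-0.0118, 0.0277], [-0.0135, -0.0311], [-0.0966, -0.0299]]
nose px [248.7 189.9] ctr [0.6785 0.3   ] sides [(0.025, 175.3), (0.0581, 84.3)]
nose part, holder frame [[0.0151, 0.0312], [0.0401, 0.0319], [0.0406, -0.0263], [0.0156, -0.0268]]
btn px [242.5 254. ] ctr [0.5154 0.3153] sides [(0.0227, 89.2), (0.0101, 179.9)]
roller px [246.1 199.3] ctr [0.6492 0.3015] sides [(0.0199, 174.9), (0.0558, 83.9)]
jar px [428.  150.5] ctr [ 0.7652 -0.1514] sides [(0.0595, 89.0), (0.0581, 178.2)]
tape px [310.3 151.3] ctr [0.78   0.1427] sides [(0.0844, 100.5), (0.0836, 10.3)]
```

View pics/m6.png

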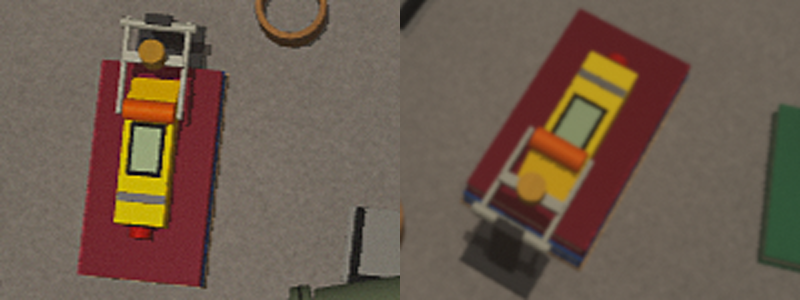

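The nose is 40 mm past the roller and about 2 mm off the centre line, with the button out and the jar and tape unmoved. The paperback was never approached. Hand in.

```bash
python3 -c "
from plant import r
print(r.hand_in(), r.observe()['clock'])"
```

```text
the job is handed in; nothing more can be done
the job is handed in; nothing more can be done
```

I finished the whole task and handed it in at about 20 s on the robot's clock, well under the 72 s limit. The hand-in gave no verdict, so what follows is from my own checks.

- **Button press:** I lifted the yellow logger from its cradle and laid it flat, nose against the bench stop. I then pushed the red button with the shut fingers at about 17–21 N for over a second. The button was hidden during the press, so I judged "fully in" from three things: the fingers stopped moving, the force rose, and about 6 mm was left to the tail face. The logger did not move.
- **Final placing:** The logger lies screen up on the top book, with the roller on top of it. In the last top view its nose is 40 mm past the roller axis, about 2–3 mm off the centre line, and within about 2° of lengthwise. The button is out again and the gripper is clear. I saw the arm raised under the roller in the pictures but did not measure its angle, nor the logger's tilt.
- **Bystanders:** The jar and tape measure the same as at the start, within 1 mm. I did not measure the paperback again, but the arm stayed clear of it.

The pile's long and short edges differed by about 1° in direction, and I used −6.2°, well inside the 0.3 rad allowance. One move call was refused early on because a row left out some keys; nothing moved.

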